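# Free the seized sample vial

### The job

The tall amber vial is wedged fast in its aluminium holder. Rock it from side to side by its cap, towards one steel jaw and then the other, until both jaws have let go while it still stands in its socket; then lift it out and put it, foot down, in the steel cup that stands in line with the two holders. Do not press on the holder with the gripper, and leave the short vial in the other holder as it is.

Things in the scene. Friction and masses are not known exactly. Their poses are not given: they have to be found in the camera images.
- tall_vial: Tall amber round-bottomed vial with ribbed white cap, 125 mm long, about 70 g, wedged upright in holder_a: the one to free. Body 22 mm in diameter; cap 26 mm in diameter, the top 25 mm; a collar 29 mm in diameter runs round it 38 to 42 mm above the foot. Origin: lowest point of the foot; z up along the vial.
- tall_vial_cap (a point): Middle of the tall vial's cap, 112.5 mm above its foot on its axis: the place to pinch it. Pinch it across the holder's x, so that the vial can pivot between the fingers when the cap is carried along the holder's y.
- holder_a: Fixed aluminium holding block of the tall vial, 62 (its x) by 110 (its y) by 64 mm high. Origin: centre of its underside; y runs along its length, the line on which its two dark steel jaws slide; z up. The jaws, at z = 52 to 62 mm, close on the vial from +y and -y just above its collar and overhang it by about 3 mm each, so that a straight pull cannot get it out.
- holder_a_socket (a point): Middle of the floor of the round socket in holder_a, 23.5 mm wide, 12 mm deep, in which the vial's foot stands and pivots; 8 mm above the worktop. Above it an open channel, 34 mm wide, runs along y. Carrying the cap some 20 mm to +y and 20 mm to -y of the point above the socket (vial leaning about 11 degrees) pushes each jaw out about 5 mm.
- holder_a_jaw_left (a joint): How far the leaning vial has pushed out the +y jaw of holder_a, in m: 0 to 0.001 at the start (tight on the vial), end stop at 0.014; from 0.004 it is clear of the collar. Stiff sliding friction of 11 N, no spring: it stays where it was pushed. About 10 N sideways at the cap moves it.
- holder_a_jaw_right (a joint): The same for the -y jaw of holder_a, positive outward (to -y).
- short_vial: Bystander: a vial of the same make but only 88 mm long, clamped in holder_b, a second block just like holder_a. Origin: lowest point of its foot. Leave it.
- steel_cup: Open, empty, loose steel cup, upright: 82 mm across the rim, 90 mm high, inside about 74 mm wide at the mouth and 50 mm at the floor, floor 3 mm thick. About 350 g. Origin: centre of its underside. The vial goes in here, foot down; it may lean on the rim. A tall fixed microscope stands to the right (-y) of this work: keep clear of it.
There are look-alikes about, which are no part of the job. Leave any brown look-alike of the tall_vial alone. Leave any turquoise look-alike of the steel_cup alone.

How it is judged:
By the outcome, as a careful person would: the job done as asked, in the order asked, and still so for the second after the job is handed in, with the robot touching nothing.
It also fails if it takes over 54 s, if anything falls off the work surface, if the arm or the gripper's body presses on something with over 40 N, if the wrist force passes 120 N, or if a joint passes its speed limit or range.

### The arm

A 6-joint arm with a two-finger parallel gripper is mounted at the origin on a cart in front of the work surface, level with it; the furniture and walls round the work are solid. World frame = base frame: x ahead of the robot, y to its left, z up, the work surface at z = 0. Lengths are in m, angles in rad, forces in N, time in s.
With the tool pointing down it reaches from about 0.375 to 0.9 m from the base axis. Payload 3.1 kg.
Tool frame: the origin (TCP) lies between the finger pads; the fingertips stand 8 mm ahead of it and the grasp point (between the pads) lies 11 mm behind it (manip.tip_extent is the distance from the TCP to the fingertips, in m); z points along the fingers, x is the direction in which the jaws open and shut, and the axes are right-handed (so a half turn about z gives the same grasp; the last joint's range is limited). The gripper opens to 85 mm and grips with 20 to 120 N. Pads are 22 mm wide; open, the fingers measure 114 mm over their backs; the gripper's body (76 mm by 85 mm) begins 54 mm behind the grasp point. The pads swing forward as they close: fully open they stand 13 mm farther back than shut.
Start: joints at [-1.345, 0.527, 1.433, -0, 1.181, -0.178], TCP at [0.246, -0.575, 0.239] pointing down, gripper open.
Joint ranges: [-3.08, 3.08], [-0.75, 2.2], [0.22, 2.44], [-1.43, 4.57], [0, 2.65], [-2.85, 2.85]. Speed limits (rad/s): [2.79, 2.79, 3.14, 3.14, 3.14, 3.14].

### API

Orientations are given as a unit quaternion [x, y, z, w].
In Python, from station import manip gives the robot as it stands.
- The arm moves only by the tool move_arm, never from a script. Its argument "deltas" is a list that holds one entry, the list of rows, each a list of 4 numbers: the shift along the tool's x, y, z in m, then the turn about the tool's z in degrees. A call has 1 to 20 rows; each row is the pose to reach, as a shift and turn from the pose measured when the call began, along the tool's axes at that moment; what a row does not reach only later rows make up. A row lasts 1/12 s, in which the tool goes at most 41.7 mm and 7.16 degrees, less where a joint would pass 70% of its speed; a pose out of reach is approached as far as the arm can. A call with a gripper value outside its range is refused whole. "gripper" is the opening, from 0 (shut) to 1 (fully open), set as the call begins (left out, the last holds). The fingers move at their own pace and stop on an object; "squeeze" is the grip in N (left out, the last holds). Time passes only in rows, so rows that repeat a pose let the fingers close. It gives the time, the measured TCP pose, the force and the opening at its end, in the units of the state.
- manip.sense(): the state, without advancing time (a new reading comes with each control period).
- manip.snapshot(name): name is "side" or "top" or "wrist"; returns a dict with "img" (480x640x3 uint8, red, green, blue), "vertical_fov" (degrees; the focal length in pixels is half the picture's height over the tangent of half this angle, whatever the lens; pixels are square), "cx", "cy" (the principal point, pixels), "origin" and "orientation" of the camera in the world. Camera axes: x right, y down, z forward; pixel columns grow to the right and rows downward; lengths in m; the calibration is good to about 2 mm. The wrist camera is an equidistant fisheye: a pixel r from the principal point sees the ray r / f radians off the axis. A picture is of the moment at which its call begins. There is no depth.
- manip.sign_off(): hands the job in, once; it reports no verdict.
The state is a dict: "t": time; "q": joint angles; "qd": joint speeds; "tau": joint torques, N m; "tcp_pos": TCP position; "tool_rot": TCP orientation; "force": force on the tool from outside, world axes, zero at the start; "ft_torque": the same for the moment, N m; "finger_gap": opening from 0.0 (shut) to 1.0 (fully open).
Only numpy, scipy, OpenCV 4.12 (cv2) and the standard library are available. Lean on these libraries where they do the work, as an engineer would, in place of code of your own. Each camera call takes 0.05 s, during which the arm holds its last target.

## Working session

There is one attempt and no reset: what is moved stays moved. The work goes in short steps, Python scripts to look and compute and a tool call to move; the robot and the scene stay as the last step left them, time stands still between calls to the robot, and variables do not carry over. Pictures are saved under pics/ and viewed, and the job is handed in when it is done.

Besides the shell and the picture viewer there is one more tool, called as name([rows], argument=value, ...), one row to a line, values as JSON. move_arm: Moves the arm, as the interface text tells. Its arguments: {"type":"object","properties":{"deltas":{"type":"array"},"gripper":{"type":"number"},"squeeze":{"type":"number"}},"required":["deltas"]}

```bash
ls; mkdir -p pics; python3 - <<'E'
from station import manip
import cv2
print(manip.sense())
for n in ["side","top","wrist"]:
    s=manip.snapshot(n); cv2.imwrite(f"pics/{n}0.png",s["img"][:,:,::-1])
    print(n,{k:v for k,v in s.items() if k!="img"})
E
```

```text
pics
{'t': 0.0, 'q': array([-1.34552731e+00,  5.28450208e-01,  1.43393995e+00,  3.04141316e-05,
        1.18140144e+00, -1.78527279e-01]), 'qd': array([ 0.00027772, -0.00019972,  0.00087634,  0.00019011, -0.00279423,
       -0.00177279]), 'tau': array([ 1.14397491e-03, -4.42340362e+01, -1.78024757e+01, -2.37701415e-04,
        8.57245177e-03, -1.21282866e-05]), 'tcp_pos': array([ 0.24542622, -0.57401613,  0.23833144]), 'tool_rot': array([ 8.34535744e-01, -5.50952705e-01, -7.85692469e-04, -7.69238289e-04]), 'force': array([0.41863017, 0.06194668, 0.65195908]), 'ft_torque': array([-0.01610177, -0.05921103,  0.00691039]), 'finger_gap': 1.002229792642376}
side {'vertical_fov': 44.830610275807175, 'cx': 316.05819481405064, 'cy': 236.11050154669337, 'origin': array([0.47790517, 1.08030818, 0.70614259]), 'orientation': array([-0.0186587 ,  0.894491  , -0.44661205,  0.00868238])}
top {'vertical_fov': 43.50547376568779, 'cx': 304.73804221274787, 'cy': 235.18789842986286, 'origin': array([0.34454015, 0.28792209, 1.26059973]), 'orientation': array([ 0.71043485, -0.69913342,  0.05110957, -0.06231053])}
wrist {'vertical_fov': 65.70646984690485, 'cx': 316.6852252496392, 'cy': 242.77829529157353, 'origin': array([ 0.31215775, -0.54635527,  0.37259116]), 'orientation': array([ 0.82602817, -0.54478101, -0.0810159 ,  0.11969768])}
```

View pics/side0.png

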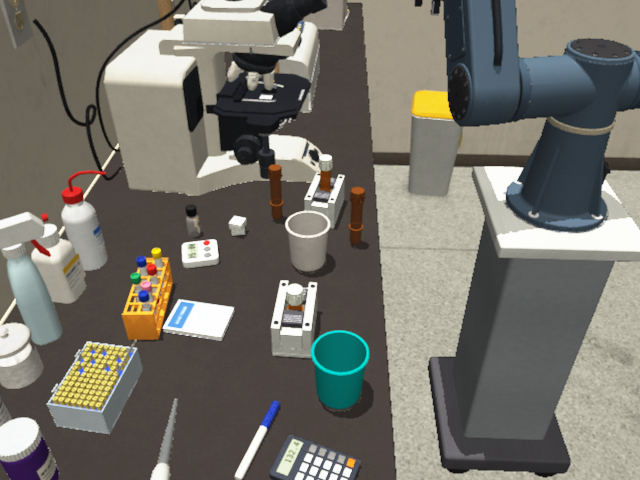

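View pics/top0.png

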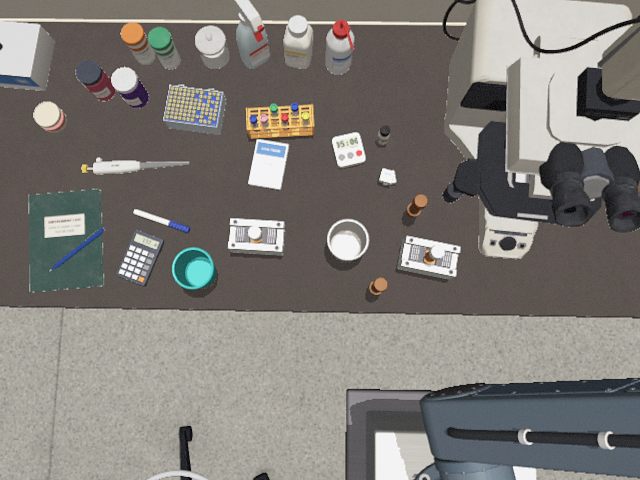

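View pics/wrist0.png

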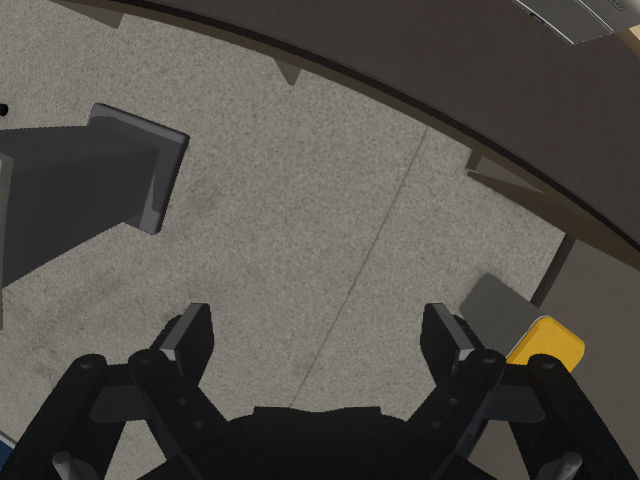

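The side and top views agree: the tall vial's holder is at top (430,257) and side (325,190), with the short vial's holder at top (257,237). The steel cup is at top (348,240). The brown decoys are at (417,205) and (378,287), and the turquoise one at (194,268).

```bash
cat > h.py <<'E'
import numpy as np, cv2
from scipy.spatial.transform import Rotation as R
def ray(s,u,v):
    f=240/np.tan(np.radians(s["vertical_fov"]/2))
    d=np.array([(u-s["cx"])/f,(v-s["cy"])/f,1.0])
    if s.get("fish"):
        r=np.hypot(u-s["cx"],v-s["cy"]);th=r/f
        d=np.array([(u-s["cx"])/r*np.sin(th),(v-s["cy"])/r*np.sin(th),np.cos(th)])
    return R.from_quat(s["orientation"]).apply(d)
def onz(s,u,v,z):
    d=ray(s,u,v); o=s["origin"]; return o+d*(z-o[2])/d[2]
def tri(s1,p1,s2,p2):
    a,b=ray(s1,*p1),ray(s2,*p2); A=np.c_[a,-b]
    t=np.linalg.lstsq(A,s2["origin"]-s1["origin"],rcond=None)[0]
    x,y=s1["origin"]+a*t[0],s2["origin"]+b*t[1]; return (x+y)/2,np.linalg.norm(x-y)
def proj(s,P):
    f=240/np.tan(np.radians(s["vertical_fov"]/2))
    c=R.from_quat(s["orientation"]).inv().apply(np.asarray(P,float)-s["origin"])
    if s.get("fish"):
        r=np.hypot(c[0],c[1]);th=np.arctan2(r,c[2]);return np.array([s["cx"]+f*th*c[0]/r,s["cy"]+f*th*c[1]/r])
    return np.array([s["cx"]+f*c[0]/c[2],s["cy"]+f*c[1]/c[2]])
E
python3 - <<'E'
import cv2
t=cv2.imread("pics/top0.png");s=cv2.imread("pics/side0.png")
cv2.imwrite("pics/tz.png",cv2.resize(t[190:310,320:480],None,fx=5,fy=5,interpolation=cv2.INTER_CUBIC))
cv2.imwrite("pics/sz.png",cv2.resize(s[145:285,240:400],None,fx=4.25,fy=4.25,interpolation=cv2.INTER_CUBIC))
E
```

```text
(no output)
```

View pics/tz.png

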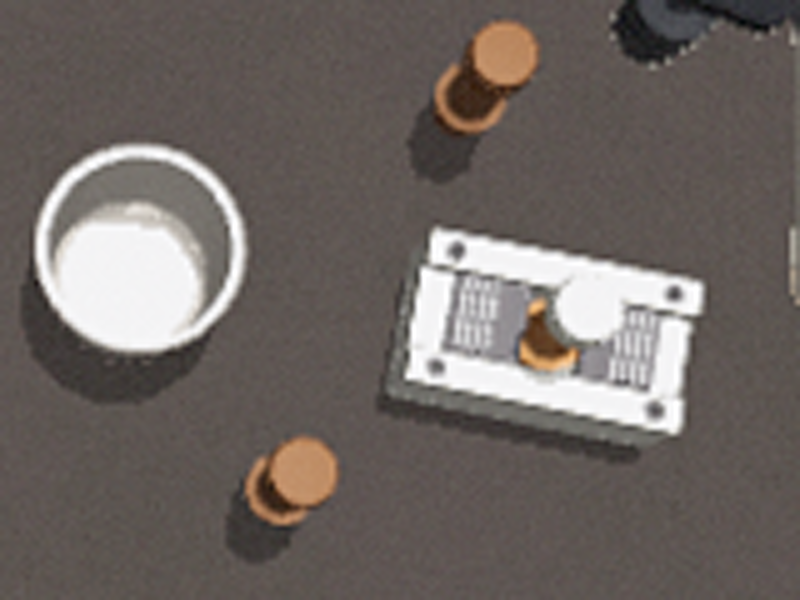

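View pics/sz.png

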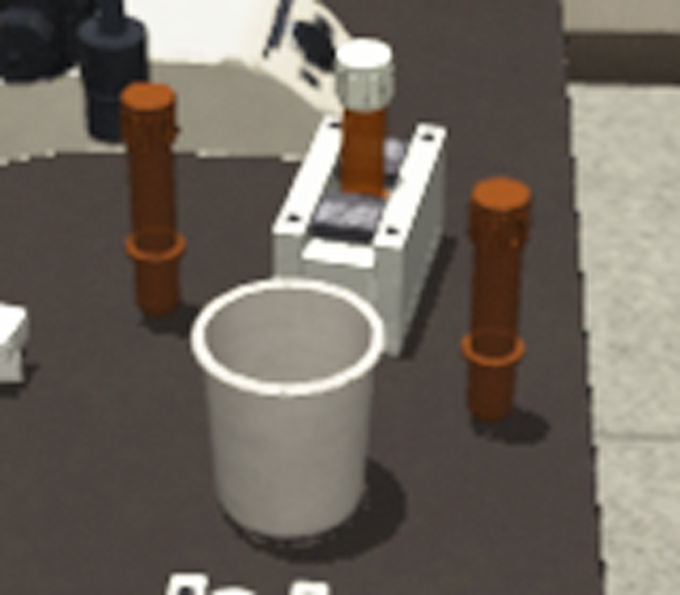

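The zooms give the holder's top corners at (433,228), (705,283), (685,433) and (405,380) in zoomed top pixels. The cap top is at (590,308), and at (364,57) in the side zoom. The cup rim is centred at (141,248).

```bash
python3 - <<'E'
from station import manip
from h import *
t=manip.snapshot("top"); s=manip.snapshot("side")
T=lambda u,v:(320+u/5-.4,190+v/5-.4); S=lambda u,v:(240+u/4.25-.4,145+v/4.25-.4)
C=[onz(t,*T(*p),.064) for p in [(433,228),(705,283),(685,433),(405,380)]]
print("corners",np.round(C,4).tolist()); c=np.mean(C,0);print("centre",c)
d=(C[0]-C[1]+C[3]-C[2]); print("len",np.linalg.norm(C[0]-C[1]),np.linalg.norm(C[3]-C[2]),np.linalg.norm(C[0]-C[3]),np.linalg.norm(C[1]-C[2]),"y-axis yaw off +y deg",np.degrees(np.arctan2(-d[0],d[1])))
print("screws",[onz(t,*T(*p),.064).round(4).tolist() for p in [(457,249),(675,293),(655,410),(435,367)]])
SC=[onz(s,*S(*p),.064) for p in [(326,116),(446,127),(402,243),(275,232)]];print("side corners",np.round(SC,4).tolist(),np.mean(SC,0))
print("cap", onz(t,*T(590,308),.133),onz(s,*S(364,57),.133),tri(t,T(590,308),s,S(364,55)))
print("cup",onz(t,*T(141,248),.09),onz(s,*S(288,337),.09),"rad",np.linalg.norm(onz(t,*T(35,248),.09)-onz(t,*T(247,248),.09)))
for n,p in dict(d1=(504,55),d2=(304,472)).items(): print(n,[onz(t,*T(*p),.12)])
for n,p in dict(d1=(149,97),d2=(500,195)).items(): print(n,[onz(s,*S(*p),.12)])
print("scope knob",onz(t,452,192,.12),"scope base front",onz(t,481,225,.03),onz(t,485,255,.03))
print(manip.sense()['t'])
E
```

```text
corners [[0.5412, 0.1046, 0.064], [0.5205, -0.0038, 0.064], [0.4602, 0.0056, 0.064], [0.4796, 0.1164, 0.064]]
centre [0.5003773  0.05568085 0.064     ]
len 0.11038289093098072 0.11248848196479004 0.06271609697450597 0.061058569378081705 y-axis yaw off +y deg -10.373998727269147
screws [[0.5328, 0.0951, 0.064], [0.5163, 0.0083, 0.064], [0.4692, 0.0172, 0.064], [0.485, 0.1044, 0.064]]
side corners [[0.5212, -0.003, 0.064], [0.4605, 0.0052, 0.064], [0.4809, 0.1115, 0.064], [0.5409, 0.1047, 0.064]] [0.50089054 0.05462518 0.064     ]
cap [0.50018694 0.05643752 0.133     ] [0.50096378 0.05866053 0.133     ] (array([0.50063287, 0.05633771, 0.1326924 ]), np.float64(0.0008009190063579866))
cup [0.52726304 0.22330108 0.09      ] [0.5281806  0.22527653 0.09      ] rad 0.08334805982497234
d1 [array([0.60021777, 0.08514366, 0.12      ])]
d2 [array([0.43768501, 0.1628204 , 0.12      ])]
d1 [array([0.60090276, 0.0777273 , 0.12      ])]
d2 [array([0.43812713, 0.15599612, 0.12      ])]
scope knob [0.6181094  0.02388295 0.12      ] scope base front [ 0.57048729 -0.05522574  0.03      ] [ 0.50801144 -0.06155707  0.03      ]
0.25
```

```bash
python3 - <<'E'
from station import manip
from h import *
t=manip.snapshot("top"); s=manip.snapshot("side")
for p in [(568,213),(628,213)]:
  for q in [(320,8),(305,20)]:
    print(p,q,tri(t,p,s,q))
for p in [(481,225),(485,255),(520,255)]: print([onz(t,*p,z).round(3).tolist() for z in (.03,.2,.35,.45)])
for p in [(568,220),(628,222)]: print([onz(t,*p,z).round(3).tolist() for z in (.3,.4,.5)])
r=R.from_quat(manip.sense()['tool_rot']).as_matrix();print(r)
E
```

```text
(568, 213) (320, 8) (array([ 0.5216247 , -0.08485142,  0.38305975]), np.float64(0.007695601866314696))
(568, 213) (305, 20) (array([ 0.54002053, -0.09866597,  0.35332505]), np.float64(0.016326514227953882))
(628, 213) (320, 8) (array([ 0.52687604, -0.18718607,  0.35502933]), np.float64(0.011276057090318233))
(628, 213) (305, 20) (array([ 0.54718416, -0.2064963 ,  0.32134864]), np.float64(0.014797708496778791))
[[0.57, -0.055, 0.03], [0.539, -0.008, 0.2], [0.512, 0.034, 0.35], [0.493, 0.062, 0.45]]
[[0.508, -0.062, 0.03], [0.485, -0.013, 0.2], [0.466, 0.029, 0.35], [0.452, 0.058, 0.45]]
[[0.509, -0.133, 0.03], [0.486, -0.075, 0.2], [0.466, -0.024, 0.35], [0.453, 0.011, 0.45]]
[[0.531, -0.12, 0.3], [0.512, -0.078, 0.4], [0.492, -0.035, 0.5]]
[[0.529, -0.216, 0.3], [0.51, -0.163, 0.4], [0.491, -0.111, 0.5]]
[[ 3.92920503e-01 -9.19572440e-01 -7.94766766e-05]
 [-9.19572324e-01 -3.92920494e-01  4.74724141e-04]
 [-4.67771252e-04 -1.13444296e-04 -9.99999884e-01]]
```

move_arm([
  [[-0.026,-0.021,0,-3],[-0.053,-0.041,0,-6],[-0.079,-0.062,0,-9],[-0.106,-0.082,0,-12],[-0.132,-0.103,0,-15],[-0.159,-0.123,0,-18],[-0.185,-0.144,0,-21],[-0.212,-0.164,0,-24],[-0.238,-0.185,0,-27],[-0.265,-0.206,0,-30],[-0.29,-0.223,0,-33],[-0.316,-0.241,0,-36],[-0.342,-0.258,0,-39],[-0.368,-0.276,0,-42],[-0.394,-0.293,0,-45],[-0.42,-0.311,0,-48],[-0.446,-0.328,0,-51],[-0.472,-0.346,0,-54],[-0.498,-0.364,0,-56.5],[-0.522,-0.381,0,-56.5]],
], gripper=1.0, squeeze=30)

```text
t: 2.02
tcp_pos: [0.3909, 0.0569, 0.2397]
tool_rot: [0.996, -0.089, 0.0, -0.0]
force: [0.0, -0.7, -0.3]
finger_gap: 1.0
```

move_arm([
  [[0.03,-0.005,0.0,0],[0.06,-0.01,0.01,0],[0.085,-0.015,0.02,0],[0.1,-0.018,0.03,0],[0.108,-0.0186,0.04,0],[0.108,-0.0186,0.04,0],[0.108,-0.0186,0.04,0]],
])

```text
t: 2.6
tcp_pos: [0.4992, 0.056, 0.199]
tool_rot: [0.996, -0.089, -0.001, -0.0]
force: [-0.6, 0.5, 0.5]
finger_gap: 0.999
```

```bash
python3 - <<'E'
from station import manip
from h import *
w=manip.snapshot("wrist"); w["fish"]=1
cv2.imwrite("pics/w1.png",w["img"][:,:,::-1])
st=manip.sense(); print(st['tcp_pos'],st['force'],st['q'])
for P in [(.5006,.056,.133),(.5006,.056,.064),(.5412,.1046,.064),(.4796,.1164,.064),(.5205,-.0038,.064),(.4602,.0056,.064)]: print(P,proj(w,P).round(1))
E
```

```text
[0.4990161  0.05601706 0.19954313] [ 0.48506946 -0.19537358  0.84375384] [-1.11396901e-01  4.21197415e-01  1.77800488e+00  6.14943529e-04
  9.44148180e-01  6.74801186e-02]
(0.5006, 0.056, 0.133) [320.1 263.6]
(0.5006, 0.056, 0.064) [319.6 232.4]
(0.5412, 0.1046, 0.064) [363.  159.1]
(0.4796, 0.1164, 0.064) [276.3 158.1]
(0.5205, -0.0038, 0.064) [357.2 299.3]
(0.4602, 0.0056, 0.064) [281.  300.9]
```

View pics/w1.png

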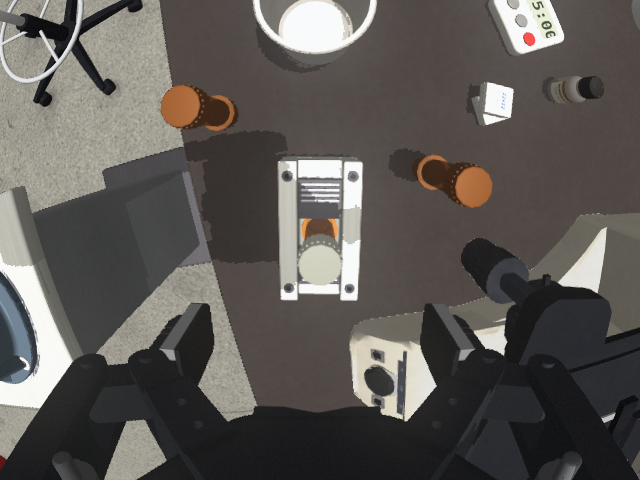

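The wrist view has the cap at (320,263), which is where my estimate predicted it, and the holder lines up with the tool. I'll descend and pinch.

move_arm([
  [[0.0016,0,0.02,0],[0.0016,0,0.04,0],[0.0016,0,0.06,0],[0.0016,0,0.075,0],[0.0016,0,0.085,0],[0.0016,0,0.09,0],[0.0016,0,0.09,0],[0.0016,0,0.09,0]],
])

```text
t: 3.32
tcp_pos: [0.5006, 0.0557, 0.1102]
tool_rot: [0.996, -0.09, -0.0, -0.0]
force: [0.1, -0.1, 0.2]
finger_gap: 1.002
```

move_arm([
  [[0,0,0,0],[0,0,0,0],[0,0,0,0],[0,0,0,0],[0,0,0,0],[0,0,0,0],[0,0,0,0],[0,0,0,0],[0,0,0,0],[0,0,0,0]],
], gripper=0, squeeze=30)

```text
t: 4.15
tcp_pos: [0.5008, 0.0557, 0.1104]
tool_rot: [0.996, -0.09, -0.0, -0.0]
force: [0.5, 0.8, 4.4]
finger_gap: 0.293
```

```bash
python3 - <<'E'
from station import manip
from h import *
w=manip.snapshot("wrist");s=manip.snapshot("side")
cv2.imwrite("pics/w2.png",w["img"][:,:,::-1])
cv2.imwrite("pics/s2.png",cv2.resize(s["img"][130:250,270:430,::-1],None,fx=5,fy=5,interpolation=cv2.INTER_CUBIC))
st=manip.sense(); print(st['t'],st['tcp_pos'],st['force'],st['ft_torque'],st['finger_gap'])
E
```

```text
4.25 [0.50083724 0.05570935 0.11039852] [-0.81535186  0.46266412  4.02366064] [0.01965335 0.08892551 0.00559425] 0.29061892991794264
```

View pics/w2.png

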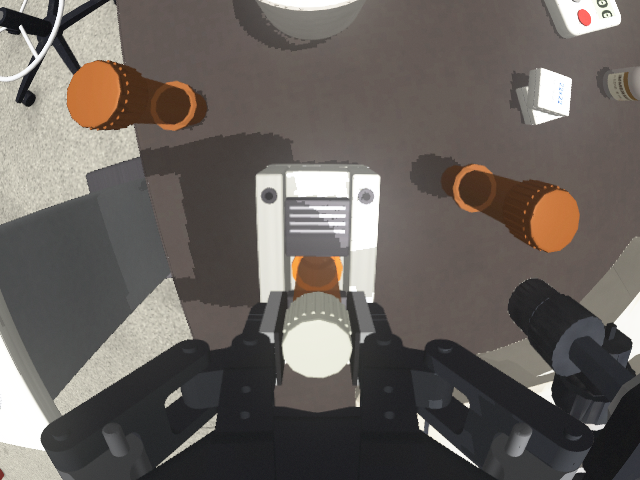

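View pics/s2.png

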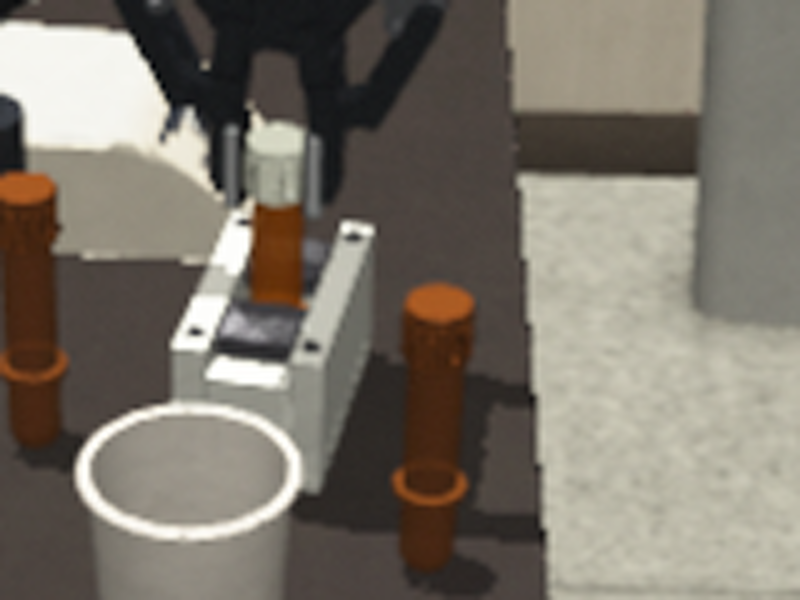

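The cap is gripped (gap 0.29, about 25 mm). Next I rock towards +y, which is tool -y.

move_arm([
  [[0,-0.002,0,0],[0,-0.004,0,0],[0,-0.006,0,0],[0,-0.008,0.0003,0],[0,-0.01,0.0005,0],[0,-0.012,0.0007,0],[0,-0.014,0.001,0],[0,-0.016,0.0012,0],[0,-0.018,0.0015,0],[0,-0.02,0.0018,0],[0,-0.022,0.002,0],[0,-0.022,0.002,0],[0,-0.022,0.002,0],[0,-0.022,0.002,0]],
])

```text
t: 5.42
tcp_pos: [0.5047, 0.0761, 0.1085]
tool_rot: [0.996, -0.089, -0.0, 0.001]
force: [-1.4, -6.4, 5.3]
finger_gap: 0.291
```

```bash
python3 - <<'E'
from station import manip
from h import *
w=manip.snapshot("wrist");s=manip.snapshot("side")
cv2.imwrite("pics/w3.png",w["img"][:,:,::-1])
cv2.imwrite("pics/s3.png",cv2.resize(s["img"][130:250,270:430,::-1],None,fx=5,fy=5,interpolation=cv2.INTER_CUBIC))
st=manip.sense(); print(st['t'],st['tcp_pos'],st['force'],st['ft_torque'],st['finger_gap'])
E
```

```text
5.5167 [0.50474459 0.07609116 0.10856169] [-0.90852713 -6.22304576  6.15144876] [-1.24256472  0.22037634  0.0020927 ] 0.29139661289330315
```

View pics/w3.png

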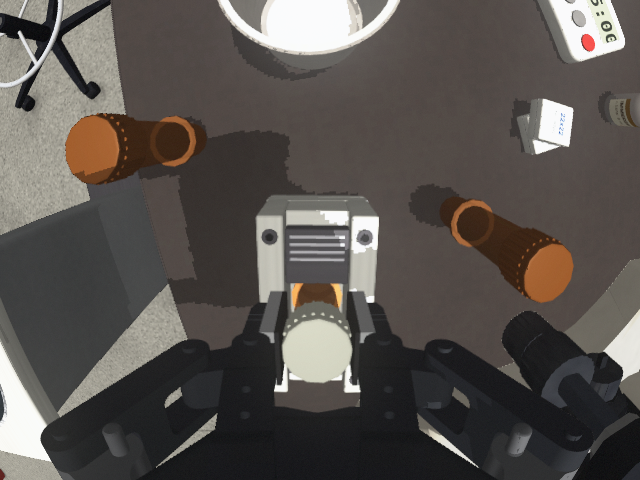

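View pics/s3.png

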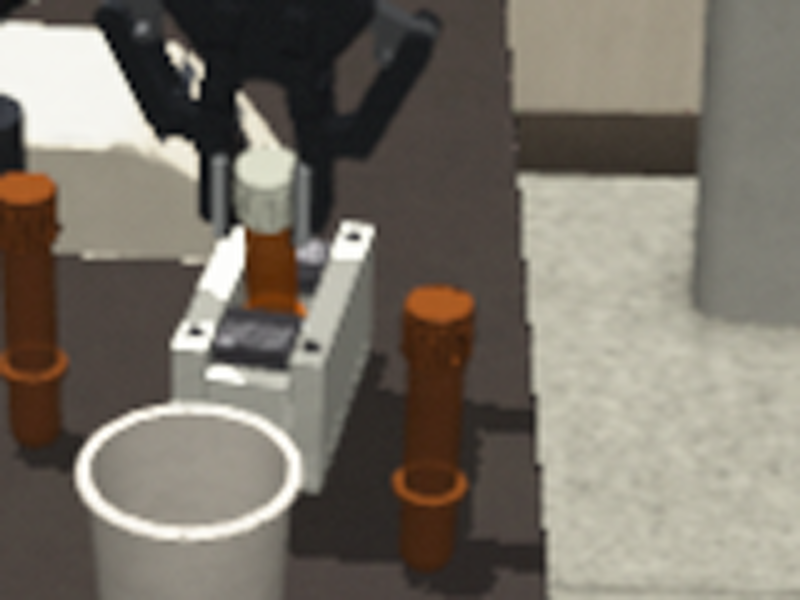

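```bash
python3 - <<'E'
import cv2
a=cv2.imread("pics/w2.png")[155:315,240:400];b=cv2.imread("pics/w3.png")[185:345,240:400]
import numpy as np
cv2.imwrite("pics/cmp.png",cv2.resize(np.hstack([a,b]),None,fx=2.5,fy=2.5,interpolation=cv2.INTER_CUBIC))
E
```

```text
(no output)
```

View pics/cmp.png

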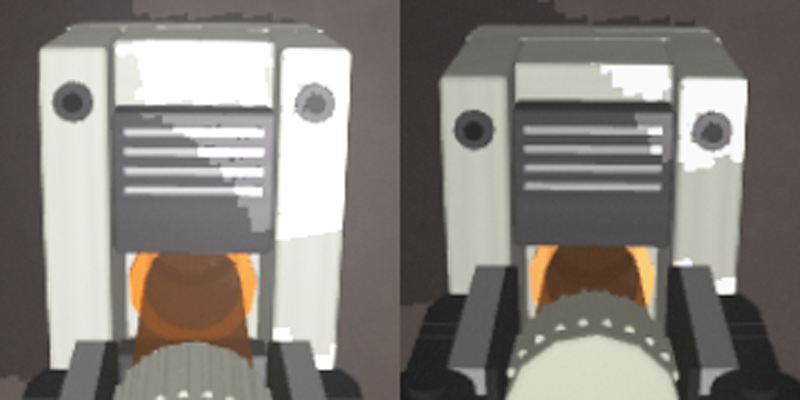

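```bash
cat >> h.py <<'E'
O=np.array([.5006,.0555,0]); HY=np.array([np.sin(np.radians(10.3)),np.cos(np.radians(10.3)),0])
# pose of wrist cam from reference snapshot & tcp
def wcam(w,st,tcp,rot):
    Rt=R.from_quat(st['tool_rot']); o=Rt.inv().apply(w['origin']-st['tcp_pos']); r=Rt.inv()*R.from_quat(w['orientation'])
    q=R.from_quat(rot); d=dict(w); d['origin']=tcp+q.apply(o); d['orientation']=(q*r).as_quat(); d['fish']=1; return d
def hy(s,u,v,z=.062): return round(float((onz(s,u,v,z)-O)@HY)*1000,1)
E
python3 - <<'E'
from station import manip
from h import *
w=manip.snapshot("wrist");w['fish']=1;st=manip.sense();cv2.imwrite("pics/w3b.png",w["img"][:,:,::-1])
w2=wcam(w,st,np.array([.50084,.05571,.1104]),st['tool_rot'])
Z=lambda u,v,y0,x0=240:(x0+u/2.5-.3,y0+v/2.5-.3)
print("before screw,outer,inner",hy(w2,*Z(72,102,155),.064),hy(w2,*Z(192,107,155)),hy(w2,*Z(192,250,155)))
print("after",hy(w,*Z(73,131,185),.064),hy(w,*Z(192,101,185)),hy(w,*Z(192,244,185)))
print("tcp",(st['tcp_pos']-O)@HY)
E
```

```text
before screw,outer,inner 42.9 41.5 11.6
after 42.8 48.6 17.6
tcp 0.020976663712929947
```

The +y jaw has moved out about 6 mm; the screw reference stayed at 42.8 mm against 42.9 before. Now I rock towards -y.

move_arm([
  [[0,0.003,-0.0006,0],[0,0.006,-0.001,0],[0,0.009,-0.0014,0],[0,0.012,-0.0017,0],[0,0.015,-0.0019,0],[0,0.018,-0.002,0],[0,0.021,-0.002,0],[0,0.024,-0.002,0],[0,0.027,-0.0019,0],[0,0.03,-0.0017,0],[0,0.032,-0.0014,0],[0,0.034,-0.0011,0],[0,0.036,-0.0008,0],[0,0.038,-0.0005,0],[0,0.04,-0.0003,0],[0,0.042,0,0],[0,0.044,0,0],[0,0.044,0,0],[0,0.044,0,0]],
])

```text
t: 7.15
tcp_pos: [0.4971, 0.0333, 0.1091]
tool_rot: [0.996, -0.089, 0.0, 0.0]
force: [1.3, 5.9, 5.2]
finger_gap: 0.296
```

```bash
python3 - <<'E'
from station import manip
from h import *
w=manip.snapshot("wrist");s=manip.snapshot("side");t=manip.snapshot("top")
cv2.imwrite("pics/w4.png",w["img"][:,:,::-1])
a=cv2.resize(s["img"][140:220,290:370,::-1],None,fx=5,fy=5,interpolation=cv2.INTER_CUBIC)
b=cv2.resize(t["img"][220:300,390:470,::-1],None,fx=5,fy=5,interpolation=cv2.INTER_CUBIC)
cv2.imwrite("pics/s4.png",np.hstack([a,b]))
st=manip.sense(); print(st['t'],st['tcp_pos'],(st['tcp_pos']-O)@HY,st['force'],st['ft_torque'],st['finger_gap'])
E
```

```text
7.3 [0.4971488  0.03327773 0.10913761] -0.022481241873158888 [1.11821724 5.92223762 5.57970026] [ 1.21287826 -0.12956373 -0.00297731] 0.2952202875864777
```

View pics/w4.png

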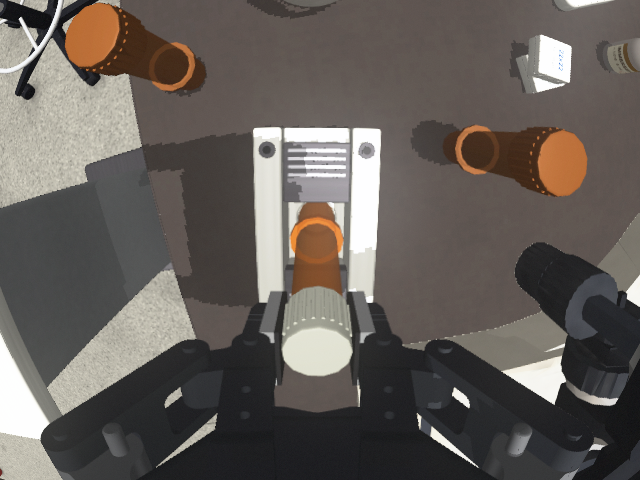

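View pics/s4.png

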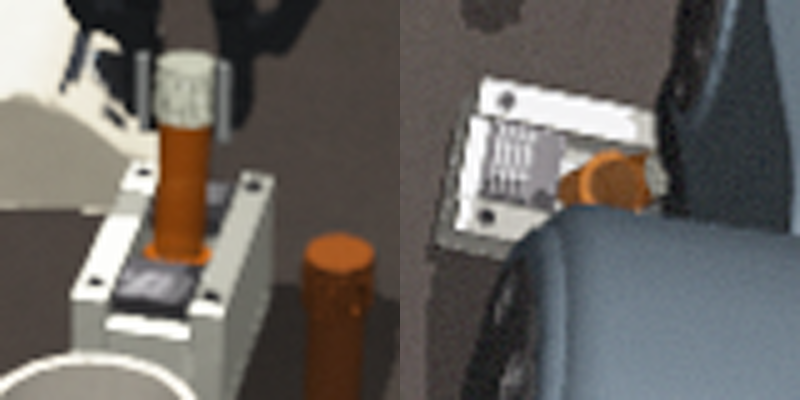

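The vial leans to -y and its collar is clear of the +y jaw. I'll bring it upright and check the far jaw.

move_arm([
  [[0,-0.003,-0.0005,0],[0,-0.006,-0.001,0],[0,-0.009,-0.0013,0],[0,-0.012,-0.0016,0],[0,-0.015,-0.0018,0],[0,-0.018,-0.0018,0],[0,-0.021,-0.0018,0],[0,-0.0225,-0.0018,0],[0,-0.0225,-0.0018,0],[0,-0.0225,-0.0018,0]],
])

```text
t: 8.13
tcp_pos: [0.501, 0.0556, 0.1108]
tool_rot: [0.996, -0.089, -0.0, 0.0]
force: [-1.3, -2.4, 1.1]
finger_gap: 0.294
```

```bash
python3 - <<'E'
from station import manip
from h import *
w=manip.snapshot("wrist");s=manip.snapshot("side");w['fish']=1
a=cv2.resize(w["img"][160:400,220:420,::-1],None,fx=2,fy=2,interpolation=cv2.INTER_CUBIC)
b=cv2.resize(s["img"][140:220,290:370,::-1],None,fx=6,fy=6,interpolation=cv2.INTER_CUBIC)
cv2.imwrite("pics/s5.png",np.hstack([a[:480],b]).copy()[:, :800+80][:, :800])
st=manip.sense(); print(st['t'],st['tcp_pos'],(st['tcp_pos']-O)@HY,st['force'],st['ft_torque'],st['finger_gap'])
# expected side pixels (zoom) of right-jaw inner edge for push 0,5 mm at z=.062
HX=np.array([HY[1],-HY[0],0])
for y in (-11.5,-16.5):
  print(y,[((proj(s,O+HY*y/1e3+HX*x+[0,0,.062])-[290,140])*6+[400,0]).round(0) for x in(-.015,.015)])
E
```

```text
8.2333 [0.50101522 0.05544635 0.1108218 ] 2.14609939363249e-05 [-0.32248119 -2.63191175  0.78868861] [-0.59928252  0.15724154 -0.00720063] 0.29309614349124274
-11.5 [array([660., 272.]), array([575., 262.])]
-16.5 [array([663., 265.]), array([578., 255.])]
```

View pics/s5.png

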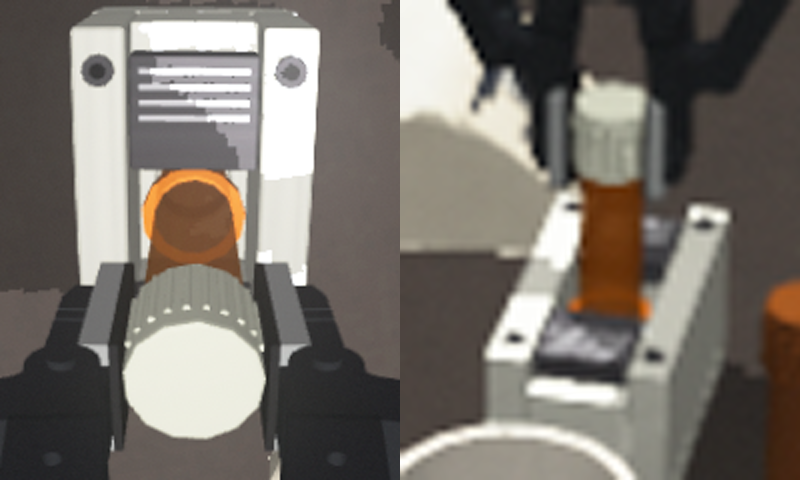

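```bash
python3 - <<'E'
from station import manip
from h import *
s=manip.snapshot("side"); a=cv2.imread("pics/side0.png"); b=s["img"][:,:,::-1]
f=lambda i:cv2.resize(i[155:210,305:350],None,fx=8.5,fy=8.5,interpolation=cv2.INTER_LANCZOS4)
cv2.imwrite("pics/c6.png",np.hstack([f(a),f(b)]))
E
```

```text
(no output)
```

View pics/c6.png

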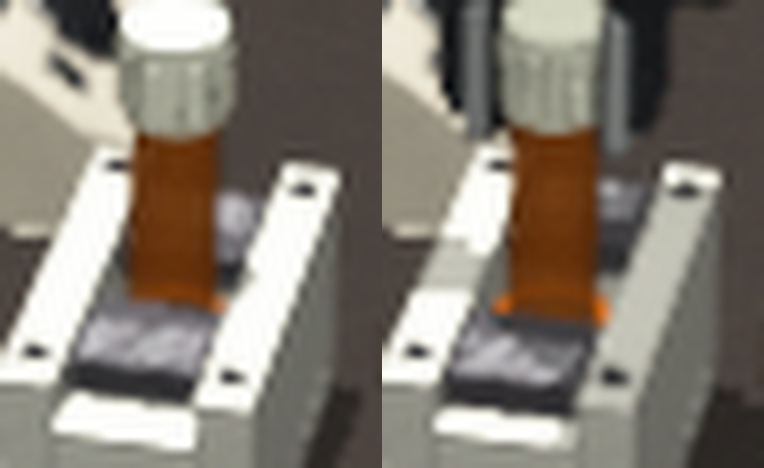

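Both jaws are out about 5–6 mm, the collar ring is visible clear of them, and the vial stands upright in its socket. I'll do a short test lift.

move_arm([
  [[0,0,-0.003,0],[0,0,-0.006,0],[0,0,-0.009,0],[0,0,-0.012,0],[0,0,-0.015,0],[0,0,-0.015,0]],
], squeeze=35)

```text
t: 8.78
tcp_pos: [0.5015, 0.0556, 0.1266]
tool_rot: [0.996, -0.089, 0.001, 0.0]
force: [0.9, -0.7, -0.5]
finger_gap: 0.292
```

move_arm([
  [[0,0,-0.012,0],[0,0,-0.03,0],[0,0,-0.05,0],[0,0,-0.07,0],[0,0,-0.09,0],[0,0,-0.102,0],[0,0,-0.108,0],[0,-0.01,-0.108,0],[0,-0.028,-0.108,0],[-0.001,-0.05,-0.108,0],[-0.002,-0.075,-0.108,0],[-0.003,-0.1,-0.108,0],[-0.003,-0.122,-0.108,0],[-0.004,-0.142,-0.108,0],[-0.004,-0.156,-0.108,0],[-0.004,-0.165,-0.108,0],[-0.004,-0.17,-0.108,0],[-0.004,-0.17,-0.108,0],[-0.004,-0.17,-0.108,0],[-0.004,-0.17,-0.108,0]],
])

```text
t: 10.45
tcp_pos: [0.5275, 0.2228, 0.2344]
tool_rot: [0.996, -0.09, 0.0, 0.0]
force: [-1.0, 0.9, -0.6]
finger_gap: 0.292
```

```bash
python3 - <<'E'
from station import manip
from h import *
w=manip.snapshot("wrist");s=manip.snapshot("side");w['fish']=1
a=w["img"][:,:,::-1][60:460,140:500]
b=cv2.resize(s["img"][140:290,240:405,::-1],None,fx=2.66,fy=2.66,interpolation=cv2.INTER_CUBIC)[:400]
b=cv2.copyMakeBorder(b,0,400-b.shape[0],0,0,cv2.BORDER_CONSTANT)
cv2.imwrite("pics/s7.png",np.hstack([a,b])); print(b.shape)
cv2.imwrite("pics/s7full.png",s["img"][:,:,::-1])
st=manip.sense(); print(st['t'],st['tcp_pos'],st['force'],st['finger_gap'])
E
```

```text
(400, 439, 3)
10.55 [0.52761233 0.2228012  0.23455855] [ 0.93901204  0.74537186 -1.15561195] 0.29118957713955235
```

View pics/s7.png

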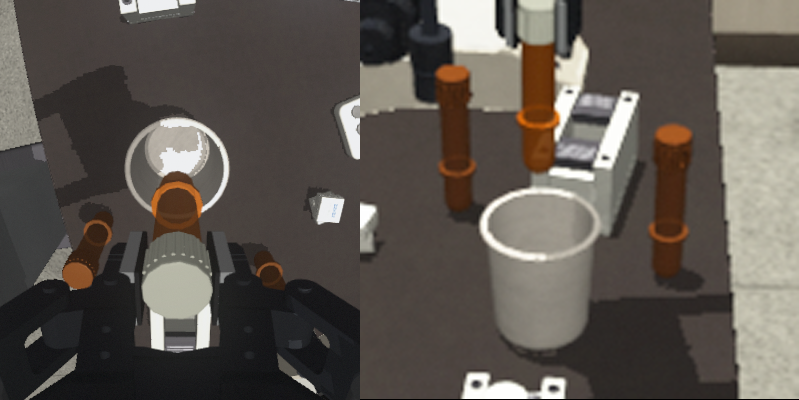

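```bash
python3 - <<'E'
from station import manip
from h import *
s=manip.snapshot("side")
for P in [(.5276,.2228,.133),(.5276,.2228,.144),(.5276,.2228,.122)]: print((proj(s,P)-[240,140])*2.66+[360,0])
for y in (.2235,.2245): print("rim",(proj(s,(.5277,y,.09))-[240,140])*2.66+[360,0])
E
```

```text
[539.75151873 168.59392952]
[539.62474941 154.7464569 ]
[539.87667267 182.26494745]
rim [540.03161871 221.65658078]
rim [539.95442968 222.51132104]
```

move_arm([
  [[0,0.006,0.01,0],[0,0.006,0.025,0],[0,0.006,0.045,0],[0,0.006,0.065,0],[0,0.006,0.085,0],[0,0.006,0.1,0],[0,0.006,0.11,0],[0,0.006,0.115,0],[0,0.006,0.118,0],[0,0.006,0.121,0],[0,0.006,0.124,0],[0,0.006,0.124,0]],
])

```text
t: 11.6
tcp_pos: [0.5269, 0.2169, 0.1108]
tool_rot: [0.996, -0.09, 0.001, 0.0]
force: [-0.6, -0.7, -1.6]
finger_gap: 0.288
```

move_arm([
  [[0,0,0.002,0],[0,0,0.004,0],[0,0,0.0055,0],[0,0,0.0065,0],[0,0,0.0065,0]],
])

```text
t: 12.02
tcp_pos: [0.5268, 0.2169, 0.1041]
tool_rot: [0.996, -0.09, 0.001, 0.0]
force: [0.2, -0.0, -1.3]
finger_gap: 0.294
```

```bash
python3 - <<'E'
from station import manip
from h import *
s=manip.snapshot("side")
cv2.imwrite("pics/s8.png",cv2.resize(s["img"][150:290,230:410,::-1],None,fx=4,fy=4,interpolation=cv2.INTER_CUBIC))
st=manip.sense(); print(st['t'],st['tcp_pos'],st['force'],st['finger_gap'])
E
```

```text
12.0667 [0.52689437 0.21690547 0.10421183] [-0.59333716  0.43101036 -0.0669516 ] 0.29258026553747485
```

View pics/s8.png

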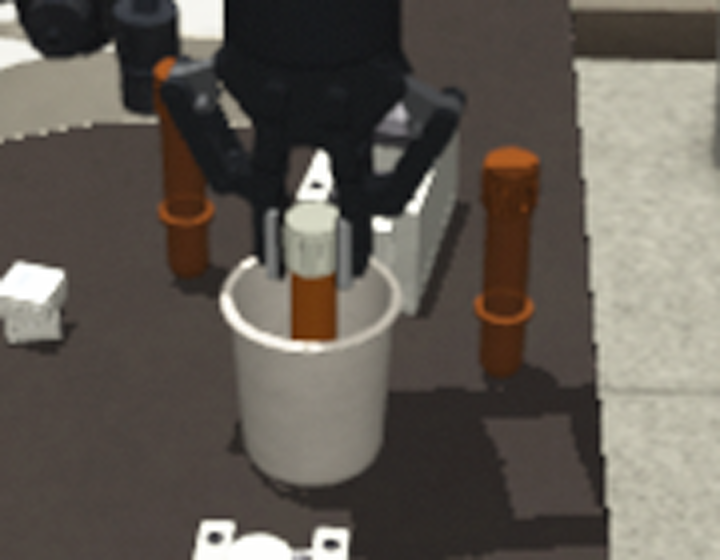

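move_arm([
  [[0,-0.002,0.0005,0],[0,-0.005,0.001,0],[0,-0.008,0.001,0],[0,-0.011,0.001,0],[0,-0.014,0.001,0],[0,-0.017,0.001,0],[0,-0.017,0.001,0]],
])

```text
t: 12.65
tcp_pos: [0.5303, 0.2343, 0.1035]
tool_rot: [0.996, -0.09, 0.001, 0.0]
force: [-0.9, -2.7, 4.4]
finger_gap: 0.293
```

move_arm([
  [[0,0,0,0],[0,0,0,0],[0,0,0,0],[0,0,0,0],[0,0,0,0],[0,0,0,0]],
], gripper=0.5)

```text
t: 13.15
tcp_pos: [0.5302, 0.2343, 0.1033]
tool_rot: [0.996, -0.09, 0.001, 0.0]
force: [0.3, -0.2, -0.3]
finger_gap: 0.499
```

```bash
python3 - <<'E'
from station import manip
from h import *
s=manip.snapshot("side");w=manip.snapshot("wrist")
a=cv2.resize(s["img"][150:290,230:410,::-1],None,fx=2.2,fy=2.2,interpolation=cv2.INTER_CUBIC)
b=w["img"][120:428,120:520,::-1]
cv2.imwrite("pics/s9.png",np.hstack([a,b]))
st=manip.sense(); print(st['t'],st['tcp_pos'],st['force'],st['finger_gap'])
E
```

```text
13.25 [0.53031643 0.23426631 0.10341994] [ 0.70810096  0.29832437 -0.10407013] 0.5007887499538247
```

View pics/s9.png

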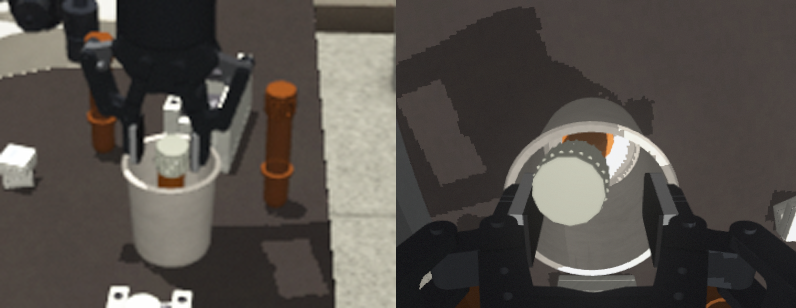

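The vial is released and leaning inside the cup, towards the -x finger. I'll open a bit more, let it settle, then rise.

move_arm([
  [[0,0,0,0],[0,0,0,0],[0,0,0,0],[0,0,0,0],[0,0,0,0],[0,0,0,0],[0,0,0,0],[0,0,0,0]],
], gripper=0.8)

```text
t: 13.92
tcp_pos: [0.5303, 0.2343, 0.1034]
tool_rot: [0.996, -0.09, 0.001, 0.0]
force: [0.5, -0.2, 0.3]
finger_gap: 0.802
```

```bash
python3 - <<'E'
from station import manip
from h import *
s=manip.snapshot("side");w=manip.snapshot("wrist")
a=cv2.resize(s["img"][150:290,230:410,::-1],None,fx=2.2,fy=2.2,interpolation=cv2.INTER_CUBIC)
b=w["img"][120:428,120:520,::-1]
cv2.imwrite("pics/s10.png",np.hstack([a,b]))
st=manip.sense(); print(st['t'],st['tcp_pos'],st['force'],st['finger_gap'])
E
```

```text
14.0167 [0.53026967 0.23425684 0.10341909] [ 0.25263251 -0.73929238 -0.62013531] 0.8029821112673013
```

View pics/s10.png

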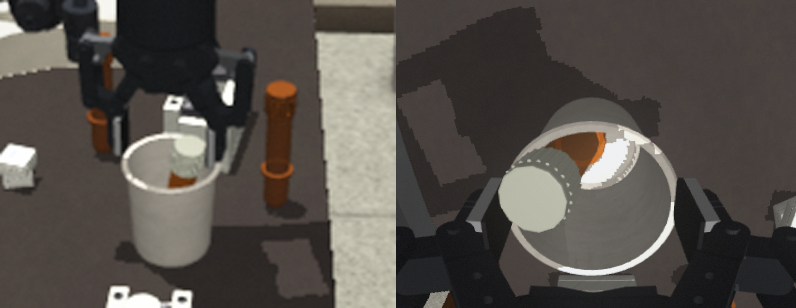

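move_arm([
  [[0,0,0,0],[0,0,0,0],[0,0,0,0],[0,0,0,0],[0,0,0,0],[0,0,-0.005,0],[0,0,-0.015,0],[0,0,-0.03,0],[0,0,-0.05,0],[0,0,-0.075,0],[0,0,-0.1,0],[0,0,-0.125,0],[0,0,-0.15,0],[0,0,-0.16,0],[0,0,-0.16,0],[0,0,-0.16,0]],
], gripper=1.0)

```text
t: 15.35
tcp_pos: [0.5296, 0.2343, 0.2637]
tool_rot: [0.996, -0.09, 0.002, -0.0]
force: [-1.4, 0.5, -0.7]
finger_gap: 1.001
```

```bash
python3 - <<'E'
from station import manip
from h import *
s=manip.snapshot("side");w=manip.snapshot("wrist")
a=cv2.resize(s["img"][150:350,230:410,::-1],None,fx=2,fy=2,interpolation=cv2.INTER_CUBIC)
b=w["img"][40:440,120:520,::-1]
cv2.imwrite("pics/s11.png",np.hstack([a,b]))
st=manip.sense(); print(st['t'],st['tcp_pos'],st['force'],st['finger_gap'])
E
```

```text
15.45 [0.52872136 0.23397657 0.26181489] [-0.10252741  0.11674166  0.05669921] 0.9956322518975508
```

View pics/s11.png

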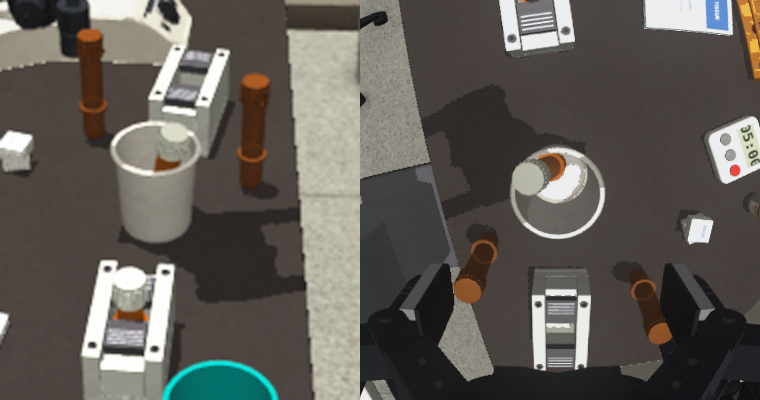

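The vial is in the cup, foot down and leaning on the rim (cap at (528,178) in the wrist crop). The short vial, both brown decoys and the turquoise cup are undisturbed. I'll settle briefly and hand in.

move_arm([
  [[0,0,0,0],[0,0,0,0],[0,0,0,0],[0,0,0,0],[0,0,0,0],[0,0,0,0]],
])

```text
t: 15.95
tcp_pos: [0.5287, 0.234, 0.2616]
tool_rot: [0.996, -0.09, -0.0, 0.001]
force: [-0.3, -0.4, -1.0]
finger_gap: 0.998
```

```bash
python3 - <<'E'
from station import manip
print(manip.sense()['t'],manip.sign_off())
E
```

```text
the job is handed in; nothing more can be done
15.95 None
```

I rocked the tall vial by its cap about 21 mm to +y and 22 mm to -y, then brought it upright in its socket and lifted it out. It now stands foot down in the steel cup, leaning on the rim. I handed the job in at 15.95 s with the gripper clear of everything.

- **Jaws:** the +y jaw measured about 6 mm out. The -y jaw was partly hidden behind the vial, so I judged it by comparing pictures, at about 5 mm. The lift showed no drag.
- **Forces:** contact forces at the wrist stayed around 10 N or less in the readings I took, and the gripper did not touch the holder.
- **Last picture:** the vial was in the cup, and the short vial and the look-alikes looked undisturbed. No check failed, though I took no picture after the final half-second settle.

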